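# Put the brown bottles away in the bottle block

### The arm

A 6-joint arm with a two-finger parallel gripper is mounted at the origin on a cart in front of the work surface, level with it; the furniture and walls round the work are solid. World frame = base frame: x ahead of the robot, y to its left, z up, the work surface at z = 0. Lengths are in mm, angles in degrees, forces in N, time in s.
With the tool pointing down it reaches from about 225 to 725 mm from the base axis. Payload 3.1 kg.
Tool frame: the origin (TCP) lies between the finger pads; the fingertips stand 25 mm ahead of it and the grasp point (between the pads) lies 6 mm ahead of it; z points along the fingers, y is the direction in which the jaws open and shut (so a half turn about z gives the same grasp; the last joint's range is limited). The gripper opens to 85 mm and grips with 20 to 120 N. Pads are 22 mm wide; open, the fingers measure 114 mm over their backs; the gripper's body (76 mm by 85 mm) begins 54 mm behind the grasp point. The pads swing forward as they close: fully open they stand 13 mm farther back than shut.
Start: joints at [69.683, 2.75, 5.684, 92.934, 0, 82.678], TCP at [118.06, 511.546, 256.312] pointing down, gripper open.
Joint ranges: [-166.93, 166.93], [-56.73, 111.36], [-69.38, 81.34], [-121.58, 131.49], [-85.45, 84.26], [-180, 180]. Speed limits (degrees/s): [159.86, 159.86, 180, 180, 180, 180].

### API

Orientations are given as a 3x3 rotation matrix whose columns are the frame's x, y, z axes.
In Python, from bench import get_obs, grab_frame, camera_info, finish_job, boxes_of, silhouettes, pinpoint gives the robot as it stands.
- The arm moves only by the tool arm_command, never from a script. Its argument "increments" is a list of rows, each a list of 5 numbers: the shift along the tool's x, y, z in mm, then the turn about the tool's z in degrees, then the closure, from -1 (fully open) to 1 (shut), so that 0 is half open. In form: [[tx, ty, tz, spin, hand], ...]. A call has 1 to 10 rows; each row is the pose to reach, as a shift and turn from the pose commanded when the call began, along the tool's axes at that moment; what a row does not reach only later rows make up. A row lasts 1/12 s, in which the tool goes at most 41.7 mm and 7.16 degrees, less where a joint would pass 70% of its speed; a pose out of reach is approached as far as the arm can. A call with a gripper value outside its range is refused whole. The fingers move at their own pace and stop on an object; "newtons" is the grip in N (left out, the last holds). Time passes only in rows, so rows that repeat a pose let the fingers close. It gives the time, the measured TCP pose, the force and the opening at its end, in the units of the state.
- get_obs(): the state, without advancing time (a new reading comes with each control period).
- grab_frame(name): name is "scene" or "side" or "wrist"; returns the picture (480x640x3 uint8, blue, green, red); there is no depth.
- camera_info(name): a dict with "K" (3x3 intrinsics, pixels), "D" ([k1, k2, p1, p2, k3] as OpenCV has them; the pictures are not rectified), "cam_to_world" (4x4, takes a point from camera to world coordinates). Camera axes: x right, y down, z forward; pixel columns grow to the right and rows downward; lengths in mm; the calibration is good to about 2 mm. A picture is of the moment at which its call begins: read the wrist's pose just before it. camera_info takes no time and is no camera call; for the wrist camera it gives the pose at the moment of the call.
- finish_job(): hands the job in, once; it reports no verdict.
Trained networks look in the newest picture that a camera, given by its name, has taken for a name from the list of things; names that differ only in an ending like _2 or _b are one class to them, and where a whole thing is asked for, a point or a joint stands for the part that bears it (a point fixed in the world has none). Each returns a list of dicts, best first, with "confidence" (0 to 1); they miss things now and then, are a little off and sometimes report something else, mostly with a low value. They report only what shows in the picture. A call takes as long as a camera call. They do not tell look-alikes from the thing itself.
- boxes_of(camera, thing): "rect" ([left, top, right, bottom] in pixels, round what is visible of it).
- silhouettes(camera, thing): "region" (480x640 bool, what is visible of it) and "rect" ([left, top, right, bottom] in pixels, round what is visible of it).
- pinpoint(camera, thing): "centre" ([column, row] in pixels: a listed point, or the origin of a listed thing).
The state is a dict: "time_s": time; "q": joint angles; "qvel": joint speeds; "joint_efforts": joint torques, N m; "eef_pos": TCP position; "tcp_rot": TCP orientation; "force": force on the tool from outside, world axes, zero at the start; "moment": the same for the moment, N m; "finger_gap": opening from 0.0 (shut) to 1.0 (fully open).
Only numpy, scipy, OpenCV 4.12 (cv2) and the standard library are available. Lean on these libraries where they do the work, as an engineer would, in place of code of your own. Each camera call takes 0.05 s, during which the arm holds its last target.

### The job

Put the two brown bottles that stand on the worktop away in the blue bottle block: the large brown bottle with the white cap into the wide well, and the small brown bottle with the black dropper cap into the narrow well, each standing upright on the bottom of its well. Leave the pale bottle with the blue cap on the worktop standing where it is, and knock no bottle over.

Things in the scene. Friction and masses are not known exactly. Their poses are not given: they have to be found in the camera images.
- brown_bottle_mid (a point): the large brown reagent bottle with a white screw cap, loose, standing upright on the worktop, 48 mm in diameter and 106 mm tall, about 0.17 kg: round body of constant 48 mm diameter up to about 80 mm above its foot, then a shoulder and a 28 mm cap. This point is on its axis, half-way up (53 mm above its foot); z runs up along the bottle.
- dropper_bottle_mid (a point): the small brown bottle with a black dropper cap and rubber bulb, loose, standing upright on the worktop, 33 mm in diameter and 88 mm tall, about 0.06 kg: round body of 33 mm diameter up to about 50 mm above its foot, then the 19 mm collar and above 66 mm the 13 mm bulb. This point is on its axis, half-way up (44 mm above its foot); z runs up along the bottle.
- clear_bottle_mid (a point): the pale, clear bottle with a blue screw cap, loose, 43 mm in diameter and 95 mm tall; standing upright on the worktop; it is not to be moved. (Similar bottles on top of the drawer cabinet at the back are not part of the job.) This point is on its axis, half-way up.
- bottle_block: blue plastic bottle block, fixed to the worktop, 200 mm long (x) by 96 mm (y) by 24 mm high, with two round wells open at the top, each 20 mm deep (floor 4 mm above the worktop). Origin at the centre of its underside, z up. The wide well, 70 mm in diameter, is centred 50 mm from the origin towards the block's -x; the narrow well, 55 mm in diameter, 50 mm towards its +x. The block may be turned any way round on the worktop.
There are look-alikes about, which are no part of the job. What is shaped like the part that bears dropper_bottle_mid but red is not meant. There is more than one size of the bottle_block; the job needs the larger.

How it is judged:
By the outcome, as a careful person would: the job done as asked, in the order asked, and still so for the second after the job is handed in, with the robot touching nothing.
It also fails if it takes over 58 s, if anything falls off the work surface, if the arm or the gripper's body presses on something with over 40 N, if the wrist force passes 120 N, or if a joint passes its speed limit or range.

## Working session

There is one attempt and no reset: what is moved stays moved. The work goes in short steps, Python scripts to look and compute and a tool call to move; the robot and the scene stay as the last step left them, time stands still between calls to the robot, and variables do not carry over. Pictures are saved under pics/ and viewed, and the job is handed in when it is done.

Besides the shell and the picture viewer there is one more tool, called after ">>>" as name(argument=value, ...), one argument or row to a line, values as JSON. arm_command: Moves the arm, as the interface text tells. Its arguments: {"type":"object","properties":{"increments":{"type":"array"},"newtons":{"type":"number"}},"required":["increments"]}

```bash
mkdir -p pics
python3 - <<'E'
from bench import *
import cv2
o=get_obs(); print(o)
for c in ["scene","side","wrist"]:
    cv2.imwrite(f"pics/{c}0.png",grab_frame(c)); i=camera_info(c); print(c,i["K"],i["D"],i["cam_to_world"])
E
```

```text
{'time_s': 0.0, 'q': array([6.96830418e+01, 2.79174381e+00, 5.58906673e+00, 9.29348207e+01,
       7.11778592e-04, 8.26746496e+01]), 'qvel': array([-0.06575149,  0.02236466, -0.11296177, -0.09540176, -0.02803652,
       -0.02526017]), 'joint_efforts': array([ 1.19337619e-04, -3.38779700e+01,  3.20015216e+01,  2.01613078e-02,
       -1.28218535e-04, -2.68392535e-07]), 'eef_pos': array([117.85756298, 511.00818939, 255.10527061]), 'tcp_rot': array([[-9.74402865e-01,  2.24807344e-01, -8.44887556e-04],
       [ 2.24808707e-01,  9.74400328e-01, -2.24617311e-03],
       [ 3.18302500e-04, -2.37861559e-03, -9.99997120e-01]]), 'force': array([-0.37900054, -0.07041105, -0.55888037]), 'moment': array([-0.02943297,  0.00148272,  0.03706703]), 'finger_gap': 0.9981485137187615}
scene [[537.87394466   0.         314.91864785]
 [  0.         537.87394466 239.07612397]
 [  0.           0.           1.        ]] [-0.15558067  0.          0.          0.          0.        ] [[ 8.40713027e-01 -3.48021702e-01  4.14828279e-01  1.76750131e+01]
 [-5.41409013e-01 -5.27786720e-01  6.54459669e-01 -8.40351702e+0
[... 359 characters left out ...]
2  7.86697972e-02  4.38554032e+02]
 [-8.33389389e-02  4.83061927e-01 -8.71611035e-01  1.13501450e+03]
 [-1.18869015e-02 -8.75073388e-01 -4.83844259e-01  7.13172996e+02]
 [ 0.00000000e+00  0.00000000e+00  0.00000000e+00  1.00000000e+00]]
wrist [[346.85813794   0.         321.39642226]
 [  0.         346.85813794 235.97339484]
 [  0.           0.           1.        ]] [-0.04156704  0.          0.          0.          0.        ] [[ 2.25106435e-01  9.39915562e-01  2.56682350e-01  5.25251154e+01]
 [ 9.74332346e-01 -2.16643028e-01 -6.11741595e-02  5.26743903e+02]
 [-1.89010310e-03  2.63864613e-01 -9.64557875e-01  3.72762590e+02]
 [ 0.00000000e+00  0.00000000e+00  0.00000000e+00  1.00000000e+00]]
```

View pics/scene0.png

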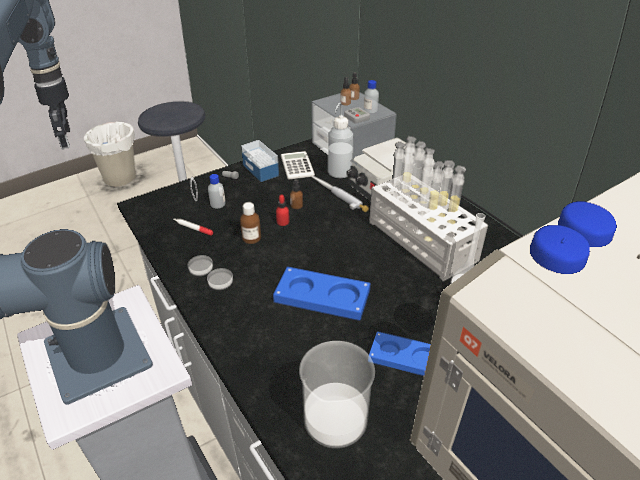

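View pics/side0.png

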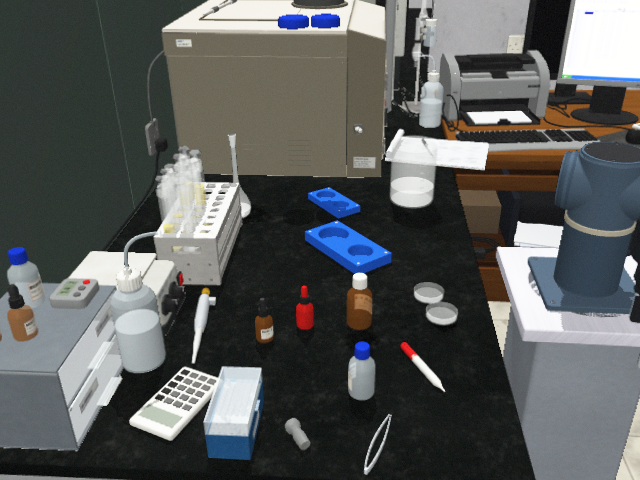

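View pics/wrist0.png

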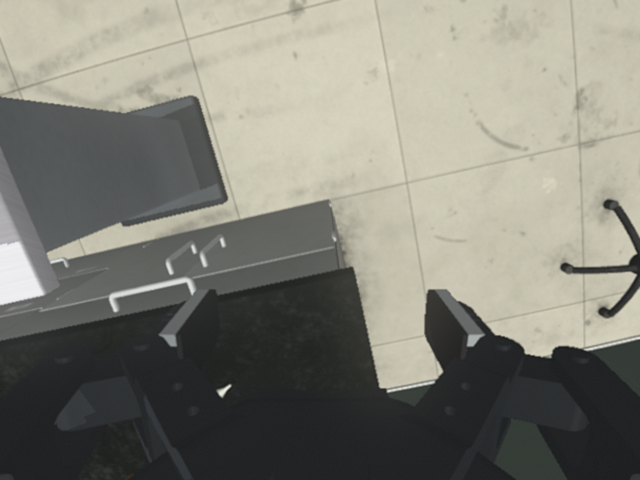

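Candidates:
- **Large brown:** scene (250,222), side (359,302). The brown ones on the cabinet, scene (346,90) and (354,87), are excluded.
- **Dropper:** scene (296,193), side (264,320). The red look-alike at scene (283,210) and side (305,310) is excluded.
- **Block:** the larger one at scene (322,292), side (348,246). The small look-alike at scene (400,355) is excluded.

Next I'll crop and triangulate.

```bash
cat > h.py <<'E'
import numpy as np, cv2
from bench import *
def ray(cam,uv,info=None):
    i=info or camera_info(cam); T=np.array(i["cam_to_world"])
    n=cv2.undistortPoints(np.array([[uv]],float),np.array(i["K"]),np.array(i["D"]))[0,0]
    return T[:3,3],T[:3,:3]@np.array([n[0],n[1],1.])
def plane(cam,uv,z,info=None):
    o,d=ray(cam,uv,info); return o+d*(z-o[2])/d[2]
def tri(*obs):
    A=np.zeros((3,3));b=np.zeros(3);R=[]
    for c,uv in obs:
        o,d=ray(c,uv); d=d/np.linalg.norm(d); P=np.eye(3)-np.outer(d,d); A+=P;b+=P@o;R.append((o,P))
    x=np.linalg.solve(A,b); return x,[np.linalg.norm(P@(x-o)) for o,P in R]
def proj(cam,p):
    i=camera_info(cam);T=np.linalg.inv(np.array(i["cam_to_world"]))
    return cv2.projectPoints(np.array(p,float).reshape(-1,1,3),cv2.Rodrigues(T[:3,:3])[0],T[:3,3],np.array(i["K"]),np.array(i["D"]))[0].reshape(-1,2)
E
python3 - <<'E'
from h import *
im=grab_frame("scene");im2=grab_frame("side")
for c in ["scene","side"]:
  for t in ["brown_bottle_mid","dropper_bottle_mid","clear_bottle_mid","bottle_block"]:
    z={"b":53,"d":44,"c":47.5}[t[0]] if t!="bottle_block" else 0
    for r in pinpoint(c,t): print(c,t,np.round(r["centre"],1),round(r["confidence"],2),np.round(plane(c,r["centre"],z),1))
a=cv2.resize(im[160:330,180:390],None,fx=3,fy=3); cv2.imwrite("pics/a.png",a[:600])
b=cv2.resize(im2[210:380,230:450],None,fx=3.4,fy=3.4);cv2.imwrite("pics/b.png",b[:600])
E
```

```text
scene brown_bottle_mid [251.  219.1] 0.89 [465.8 169.8  53. ]
scene dropper_bottle_mid [298.1 191.8] 0.68 [636.8 220.1  44. ]
scene dropper_bottle_mid [278.9 208.6] 0.61 [553.6 180.9  44. ]
scene clear_bottle_mid [218.4 189.6] 0.67 [455.7 348.3  47.5]
scene bottle_block [323.8 296.2] 0.85 [ 498.1 -117.5    0. ]
side brown_bottle_mid [356.8 298.2] 0.67 [461.8 156.8  53. ]
side dropper_bottle_mid [262.9 318.8] 0.93 [629.9 221.1  44. ]
side dropper_bottle_mid [306.5 306.7] 0.83 [554.9 177.9  44. ]
side clear_bottle_mid [361.7 368.7] 0.62 [447.4 349.7  47.5]
side bottle_block [343.9 248.3] 0.94 [ 500.6 -125.7    0. ]
side bottle_block [331.9 202.9] 0.81 [ 545.3 -369.4    0. ]
```

View pics/a.png

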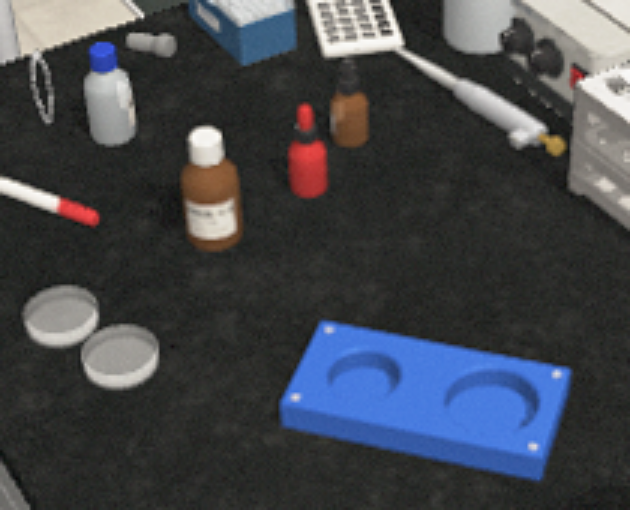

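View pics/b.png

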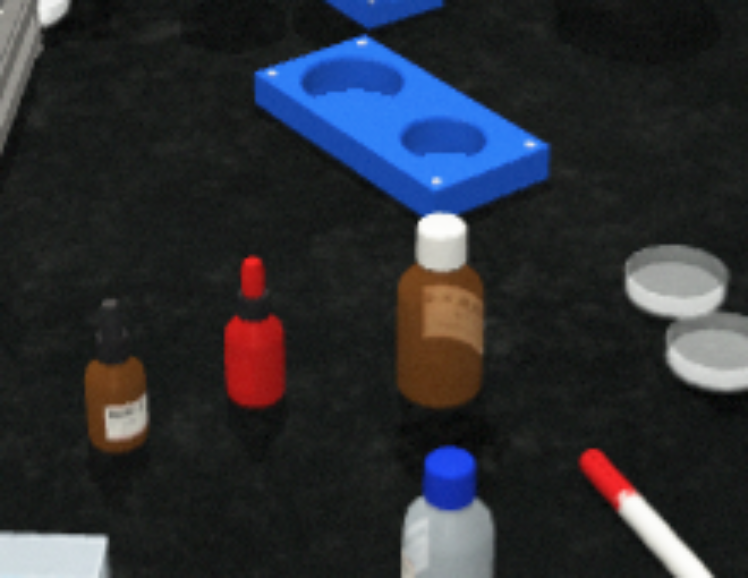

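The crops confirm the choices. The wide well is the right-hand one in the scene view. Now I'll fit the geometry to refine the poses.

```bash
cat > fit.py <<'E'
from h import *
from scipy.optimize import minimize
prof={"brown_bottle_mid":[(0,24),(80,24),(90,14),(106,14)],"dropper_bottle_mid":[(0,16.5),(50,16.5),(54,9.5),(66,9.5),(66,6.5),(88,6.5)],"red":[(0,16.5),(50,16.5),(54,9.5),(66,9.5),(66,6.5),(88,6.5)],"clear_bottle_mid":[(0,21.5),(70,21.5),(82,13),(95,13)]}
A=np.linspace(0,2*np.pi,40)
def msk(cam,polys,S=4):
    m=np.zeros((480*S,640*S),np.uint8)
    for P in polys:
        h=cv2.convexHull(proj(cam,P).astype(np.float32))
        cv2.fillConvexPoly(m,np.round((h+.5)*S).astype(np.int32),1)
    return cv2.resize(m.astype(np.float32),(640,480),interpolation=cv2.INTER_AREA)
def bottle(x,y,p):
    c=[np.c_[x+r*np.cos(A),y+r*np.sin(A),0*A+z] for z,r in p]
    return [np.r_[c[i],c[i+1]] for i in range(len(c)-1)]
def box(x,y,a,L=200,W=96,H=24):
    R=np.array([[np.cos(a),-np.sin(a)],[np.sin(a),np.cos(a)]])
    return [np.array([[*(R@[sx*L/2,sy*W/2]+[x,y]),z] for sx in(-1,1) for sy in(-1,1) for z in(0,H)])]
def iou(m,t): return np.minimum(m,t).sum()/np.maximum(m,t).sum()
def fit(fn,x0,masks,step):
    f=lambda x:-sum(iou(msk(c,fn(*x)),t) for c,t in masks)
    x0=np.array(x0,float); S=np.vstack([x0,x0+np.diag(step)])
    r=minimize(f,x0,method="Nelder-Mead",options=dict(initial_simplex=S,xatol=.05,fatol=1e-4)); return r.x,-r.fun
E
cat > run1.py <<'E'
from fit import *
ims={c:grab_frame(c) for c in("scene","side")}
x0={"brown_bottle_mid":(464,164),"dropper_bottle_mid":(633,220),"red":(554,180),"clear_bottle_mid":(451,349)}
for t,s in x0.items():
    ms=[]
    for c in ims:
        p=proj(c,[*s,45])[0]
        best=[r for r in silhouettes(c,"dropper_bottle_mid" if t=="red" else t) if r["region"][int(p[1])-8:int(p[1])+8,int(p[0])-5:int(p[0])+5].mean()>.5]
        if best: ms.append((c,best[0]["region"].astype(np.float32)))
        else: print("no sil",t,c)
    for mm in (ms,*[[m] for m in ms]):
        print(t,[m[0] for m in mm],*[np.round(v,2) for v in fit(lambda x,y:bottle(x,y,prof[t]),s,mm,(6,6))])
ms=[]
for c,im in ims.items():
    hsv=cv2.cvtColor(im,cv2.COLOR_BGR2HSV); m=cv2.inRange(hsv,(100,120,40),(125,255,255))
    n,l=cv2.connectedComponents(m); p=proj(c,[500,-120,24])[0].astype(int); k=l[p[1],p[0]]
    print(c,k,(l==k).sum()); ms.append((c,(l==k).astype(np.float32)))
for mm in (ms,*[[m] for m in ms]):
    r=fit(box,(500,-120,np.radians(135)) if 0 else (500,-120,np.radians(-35)),mm,(6,6,.3)); print("block",np.round(r[0][:2],1),np.degrees(r[0][2]),r[1])
E
python3 run1.py
```

```text
brown_bottle_mid ['scene', 'side'] [457.92 159.87] 1.79
brown_bottle_mid ['scene'] [457.19 160.64] 0.9
brown_bottle_mid ['side'] [458.01 158.08] 0.89
dropper_bottle_mid ['scene', 'side'] [629.   222.31] 1.74
dropper_bottle_mid ['scene'] [627.67 220.08] 0.88
dropper_bottle_mid ['side'] [630.28 217.5 ] 0.87
red ['scene', 'side'] [559.23 177.12] 1.69
red ['scene'] [558.23 176.46] 0.81
red ['side'] [559.73 173.21] 0.9
clear_bottle_mid ['scene', 'side'] [448.27 351.24] 1.76
clear_bottle_mid ['scene'] [448.71 352.62] 0.84
clear_bottle_mid ['side'] [448.41 350.  ] 0.91
scene 5 3452
side 8 2657
block [ 494.9 -114.6] -49.35470105588411 1.909602403640747
block [ 494.9 -113.6] -49.901448422314544 0.9622499346733093
block [ 495.4 -116.3] -49.4411665839129 0.9582531452178955
```

```bash
cat > go.py <<'E'
import sys
from h import *
def inc(x,y,z,show=True):
    o=get_obs(); d=o["tcp_rot"].T@(np.array([x,y,z])-o["eef_pos"]); print("t",round(o["time_s"],2),"pos",o["eef_pos"].round(1),"F",o["force"].round(1),"gap",round(o["finger_gap"],3),"inc",d.round(1)); return d
if __name__=="__main__": inc(*map(float,sys.argv[1:4]))
E
python3 - <<'E'
from h import *
for n,uv,z in [("rackL",(372,225),0),("rackR",(447,272),0),("washb",(340,176),0),("beaker",(335,440),0),("pip",(365,207),0)]: print(n,plane("scene",uv,z).round())
E
python3 go.py 458 160 200
```

```text
rackL [752.  33.   0.]
rackR [ 791. -214.    0.]
washb [819. 279.   0.]
beaker [ 314. -433.    0.]
pip [786. 109.   0.]
t 1.15 pos [118.1 511.6 256.3] F [-0.2 -0.5 -0.6] gap 1.0 inc [-410.3 -266.1   56.3]
```

>>> arm_command(
  increments=[
    [-410,-266,56,0,-1],
    [-410,-266,56,0,-1],
    [-410,-266,56,0,-1],
    [-410,-266,56,0,-1],
    [-410,-266,56,0,-1],
    [-410,-266,56,0,-1],
    [-410,-266,56,0,-1],
    [-410,-266,56,0,-1],
    [-410,-266,56,0,-1],
    [-410,-266,56,0,-1],
  ],
  newtons=35,
)

```text
time_s: 1.98
eef_pos: [406.9, 212.2, 209.0]
tcp_rot: [[-0.974, 0.225, 0.001], [0.225, 0.974, 0.001], [-0.001, 0.001, -1.0]]
force: [0.9, 0.5, -0.4]
finger_gap: 0.997
```

```bash
python3 go.py 458 160 200
```

```text
t 1.98 pos [406.9 212.2 209. ] F [ 0.9  0.5 -0.4] gap 0.997 inc [-61.5 -39.4   9. ]
```

>>> arm_command(
  increments=[
    [-62,-40,9,0,-1],
    [-62,-40,9,0,-1],
    [-62,-40,9,0,-1],
    [-62,-40,9,0,-1],
  ],
)

```text
time_s: 2.32
eef_pos: [457.7, 159.6, 199.3]
tcp_rot: [[-0.974, 0.228, -0.001], [0.228, 0.974, 0.0], [0.001, -0.0, -1.0]]
force: [-0.6, 1.1, -0.0]
finger_gap: 1.001
```

Run:
```python
from fit import *
from go import inc
inc(458,160,68)
im=grab_frame("wrist"); cv2.imwrite("pics/w1.png",im)
for r in silhouettes("wrist","brown_bottle_mid"):
    if r["confidence"]>.4: print(r["confidence"],np.round(r["rect"]),fit(lambda x,y:bottle(x,y,prof["brown_bottle_mid"]),(458,160),[("wrist",r["region"].astype(np.float32))],(6,6)))
```

```text
t 2.32 pos [457.7 159.6 199.3] F [-0.6  1.1 -0. ] gap 1.001 inc [ -0.4   0.4 131.3]
0.6 [295. 190. 358. 268.] (array([454.70007324, 165.29174805]), np.float64(0.8754777312278748))
```

View pics/w1.png

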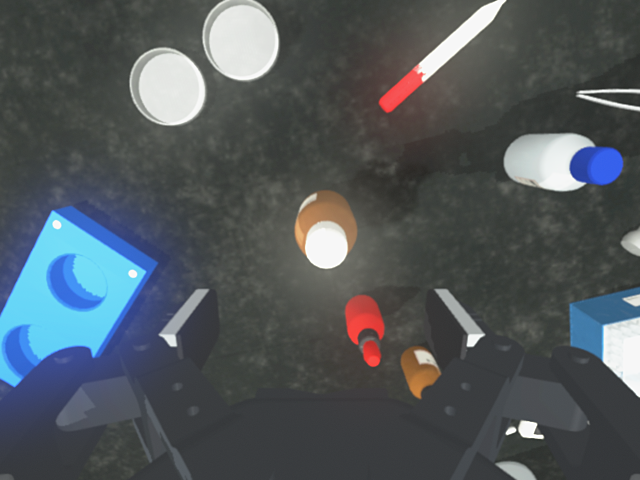

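The wrist view shows the brown bottle with its cap at (327,246), clear of the red bottle at (366,330). I'll take the axis as about (457,162) and descend.

>>> arm_command(
  increments=[
    [1,2,40,0,-1],
    [1,2,80,0,-1],
    [1,2,110,0,-1],
    [1,2,131,0,-1],
    [1,2,131,0,-1],
    [1,2,131,0,-1],
  ],
)

```text
time_s: 2.92
eef_pos: [454.7, 164.2, 68.2]
tcp_rot: [[-0.975, 0.222, -0.003], [0.222, 0.975, -0.0], [0.003, -0.001, -1.0]]
force: [0.4, 0.1, 0.4]
finger_gap: 0.997
```

Run:
```python
from h import *
from go import inc
inc(457,162,68)
im=grab_frame("wrist"); cv2.imwrite("pics/w2.png",im)
b=grab_frame("side")
cv2.imwrite("pics/s2.png",cv2.resize(b[180:380,220:480],None,fx=3,fy=3))
```

```text
t 2.92 pos [454.7 164.2  68.2] F [0.4 0.1 0.4] gap 0.997 inc [-2.7 -1.6  0.2]
```

View pics/w2.png

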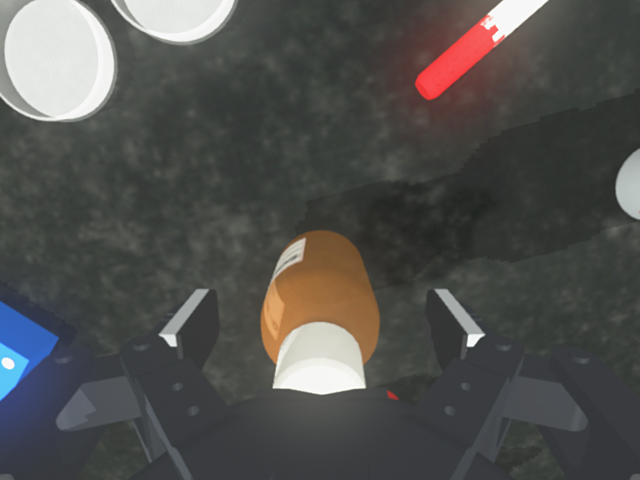

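View pics/s2.png

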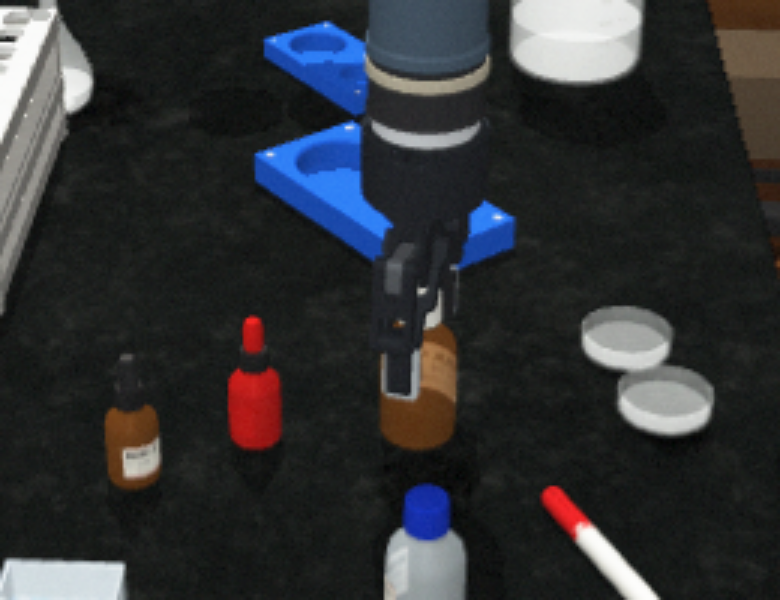

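>>> arm_command(
  increments=[
    [-1,0,0,0,0],
    [-1,0,0,0,0.3],
    [-1,0,0,0,0.6],
    [-1,0,0,0,0.6],
    [-1,0,0,0,0.6],
    [-1,0,0,0,0.6],
    [-1,0,0,0,0.6],
    [-1,0,0,0,0.6],
  ],
  newtons=35,
)

```text
time_s: 3.68
eef_pos: [458.9, 163.0, 70.6]
tcp_rot: [[-0.974, 0.225, 0.003], [0.225, 0.974, 0.0], [-0.003, 0.001, -1.0]]
force: [-0.1, -0.9, 6.2]
finger_gap: 0.552
```

Run:
```python
from h import *
from go import inc
inc(457,162,68)
im=grab_frame("wrist"); cv2.imwrite("pics/w3.png",im)
```

```text
t 3.68 pos [458.9 163.   70.6] F [-0.1 -0.9  6.2] gap 0.552 inc [ 1.6 -1.4  2.6]
```

View pics/w3.png

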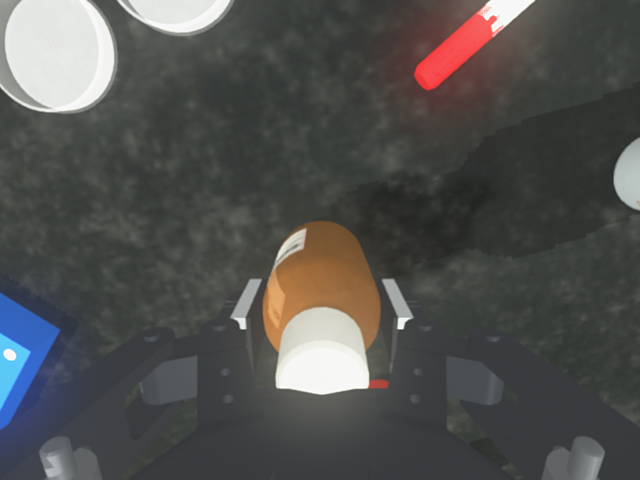

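Gripped: the gap reads 47 mm. Lifting.

>>> arm_command(
  increments=[
    [-1,0,-20,0,0.6],
    [-1,0,-50,0,0.6],
    [-1,0,-80,0,0.6],
    [-1,0,-80,0,0.6],
    [-1,0,-80,0,0.6],
  ],
)

```text
time_s: 4.15
eef_pos: [460.2, 163.0, 151.0]
tcp_rot: [[-0.974, 0.225, 0.005], [0.225, 0.974, 0.001], [-0.004, 0.002, -1.0]]
force: [-0.3, 0.3, -1.7]
finger_gap: 0.557
```

```bash
python3 go.py 527 -153 148
```

```text
t 4.15 pos [460.2 163.  151. ] F [-0.3  0.3 -1.7] gap 0.557 inc [-136.2 -292.9    3. ]
```

>>> arm_command(
  increments=[
    [-136,-293,0,0,0.6],
    [-136,-293,0,0,0.6],
    [-136,-293,0,0,0.6],
    [-136,-293,0,0,0.6],
    [-136,-293,0,0,0.6],
    [-136,-293,0,0,0.6],
    [-136,-293,0,0,0.6],
    [-136,-293,0,0,0.6],
    [-136,-293,0,0,0.6],
    [-136,-293,0,0,0.6],
  ],
)

```text
time_s: 4.98
eef_pos: [524.0, -154.6, 146.4]
tcp_rot: [[-0.974, 0.228, -0.004], [0.228, 0.974, 0.002], [0.004, 0.001, -1.0]]
force: [0.7, 0.4, -1.3]
finger_gap: 0.554
```

Run:
```python
from h import *
from go import inc
inc(527,-153,100)
cv2.imwrite("pics/w4.png",grab_frame("wrist"))
for c,(x,y) in [("scene",(240,190)),("side",(240,110))]:
    b=grab_frame(c); cv2.imwrite(f"pics/{c}4.png",cv2.resize(b[y:y+180,x:x+200],None,fx=3.3,fy=3.3))
```

```text
t 4.98 pos [ 524.  -154.6  146.4] F [ 0.7  0.4 -1.3] gap 0.554 inc [-2.7  2.2 46.4]
```

View pics/w4.png

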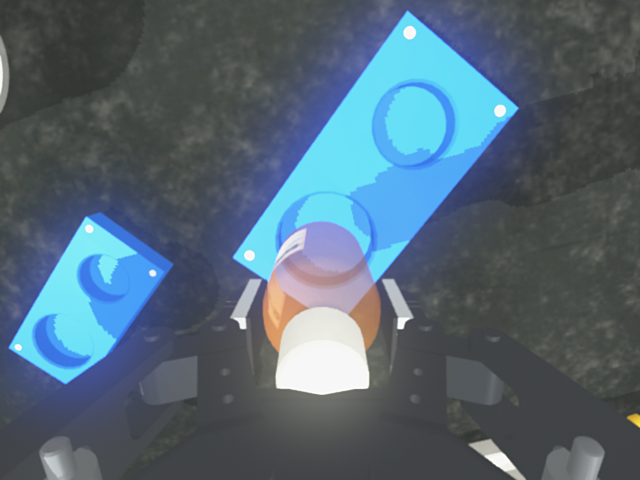

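View pics/scene4.png

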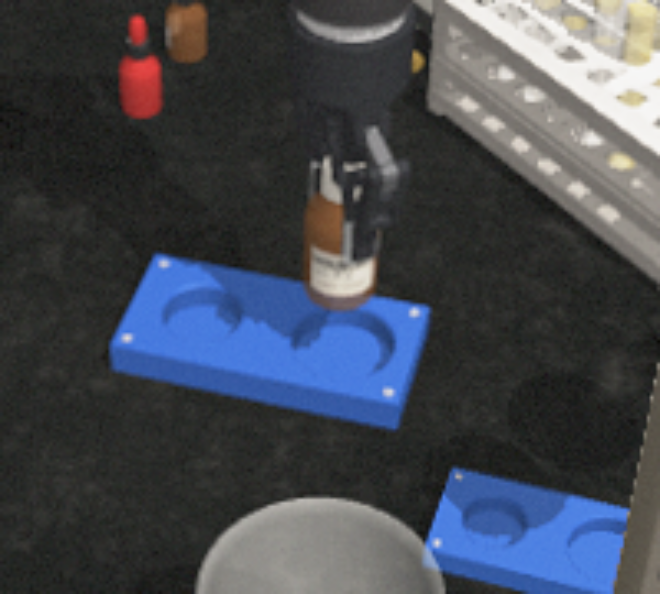

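View pics/side4.png

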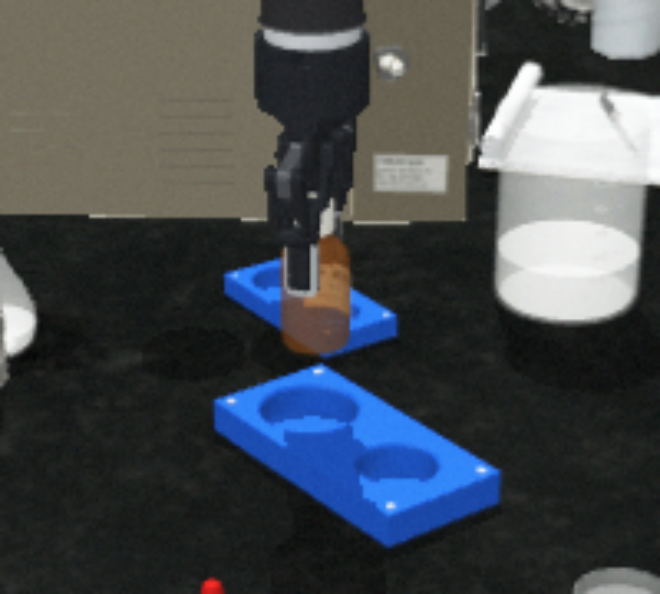

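```bash
python3 - <<'E'
from h import *
from scipy.optimize import least_squares
A=np.linspace(0,2*np.pi,73)
circ=lambda x,y,z,r:np.c_[x+r*np.cos(A),y+r*np.sin(A),0*A+z]
def f(p):
    o=[]
    for c,u,v in [("scene",343.0,283.4),("side",335.4,217.4)]:
        q=proj(c,circ(*p,24)); o+=[(q[:,0].min()+q[:,0].max())/2-u,q[:,1].max()-v]
    return o
r=least_squares(f,[527,-153,76]); print(r.x,r.fun)
a=np.radians(-49.4); w=np.array([494.9,-114.6]); d=np.array([np.cos(a),np.sin(a)])
print("wide",w+50*d,"narrow",w-50*d)
for c,(x,y) in [("scene",(240,190)),("side",(240,110))]:
    im=cv2.imread(f"pics/{c}4.png")
    for ctr,rad in [(w+50*d,35),(w-50*d,27.5)]:
        q=(proj(c,circ(*ctr,24,rad))+.5-[x,y])*3.3
        cv2.polylines(im,[q.astype(np.int32)],1,(0,0,255),1)
    q=(proj(c,circ(*r.x,24))+.5-[x,y])*3.3; cv2.polylines(im,[q.astype(np.int32)],1,(0,255,0),1)
    cv2.imwrite(f"pics/{c}4o.png",im[60:460])
E
python3 -c "
import cv2,numpy as np
a=cv2.imread('pics/scene4o.png');b=cv2.imread('pics/side4o.png')
cv2.imwrite('pics/o4.png',np.hstack([a[100:,100:480],b[100:,170:550]]))"
```

```text
[ 523.07607248 -153.22465339   78.37031827] [-0.41874567  0.27662037 -0.47252341 -0.24809212]
wide [ 527.43871086 -152.56356537] narrow [462.36128914 -76.63643463]
```

View pics/o4.png

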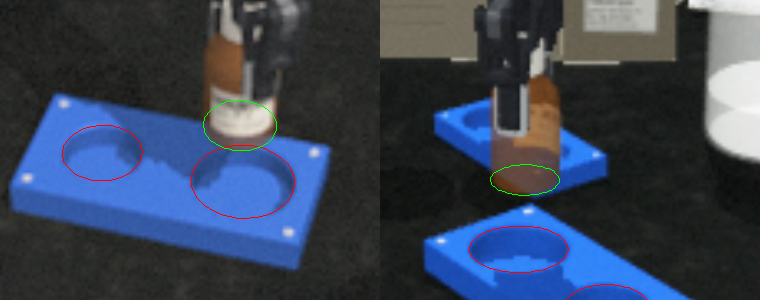

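Overlay matches the wells. The bottle is offset by (−4.4, −0.7) mm, so I'll correct that and lower.

>>> arm_command(
  increments=[
    [-4,2,0,0,0.6],
    [-4,2,20,0,0.6],
    [-4,2,40,0,0.6],
    [-4,2,55,0,0.6],
    [-4,2,62,0,0.6],
    [-4,2,66,0,0.6],
    [-4,2,68,0,0.6],
    [-4,2,69,0,0.6],
  ],
)

```text
time_s: 5.8
eef_pos: [530.1, -152.0, 80.5]
tcp_rot: [[-0.975, 0.224, 0.001], [0.224, 0.975, -0.0], [-0.001, -0.0, -1.0]]
force: [1.0, 0.8, -1.5]
finger_gap: 0.554
```

Run:
```python
from h import *
from go import inc
inc(527,-153,75)
ims=[]
for c,(x,y) in [("scene",(280,220)),("side",(290,160))]:
    b=grab_frame(c); ims.append(cv2.resize(b[y:y+100,x:x+100],None,fx=4,fy=4))
cv2.imwrite("pics/o5.png",np.hstack(ims))
```

```text
t 5.8 pos [ 530.1 -152.    80.5] F [ 1.   0.8 -1.5] gap 0.554 inc [ 2.8 -1.7  5.5]
```

View pics/o5.png

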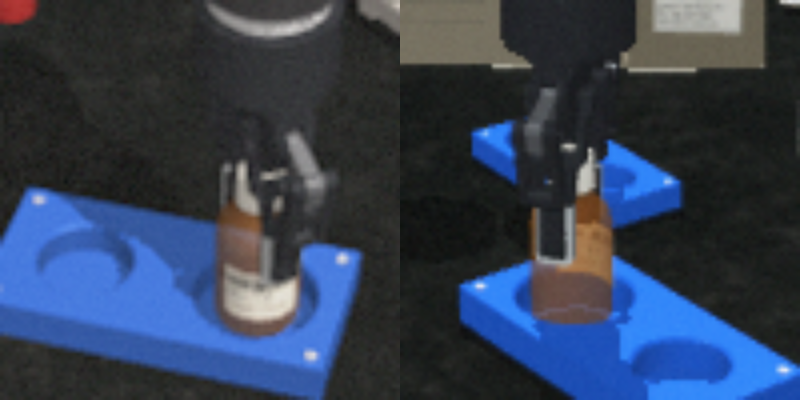

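The foot is inside the well and about 6 mm above its floor. I'll ease it down.

>>> arm_command(
  increments=[
    [2,-1,2,0,0.6],
    [2,-1,4,0,0.6],
    [2,-1,5,0,0.6],
    [2,-1,5,0,0.6],
    [2,-1,5,0,0.6],
  ],
)

```text
time_s: 6.32
eef_pos: [527.4, -152.9, 74.8]
tcp_rot: [[-0.974, 0.225, -0.0], [0.225, 0.974, 0.0], [0.0, 0.0, -1.0]]
force: [-0.3, -0.2, -1.2]
finger_gap: 0.553
```

>>> arm_command(
  increments=[
    [0,0,1,0,0.6],
    [0,0,2,0,0.6],
    [0,0,2,0,0.6],
  ],
)

```text
time_s: 6.57
eef_pos: [527.7, -153.0, 74.7]
tcp_rot: [[-0.974, 0.225, 0.001], [0.225, 0.974, -0.001], [-0.001, -0.0, -1.0]]
force: [-2.6, 0.6, 5.7]
finger_gap: 0.554
```

Contact at 74.7 mm, as predicted. Releasing.

>>> arm_command(
  increments=[
    [0,0,1,0,0.0],
    [0,0,1,0,-0.3],
    [0,0,1,0,-0.6],
    [0,0,1,0,-1],
    [0,0,1,0,-1],
    [0,0,1,0,-1],
    [0,0,1,0,-1],
  ],
)

```text
time_s: 7.15
eef_pos: [527.3, -152.8, 71.6]
tcp_rot: [[-0.974, 0.225, -0.0], [0.225, 0.974, 0.0], [0.0, 0.0, -1.0]]
force: [-0.7, 0.4, 0.2]
finger_gap: 0.998
```

>>> arm_command(
  increments=[
    [0,0,-15,0,-1],
    [0,0,-40,0,-1],
    [0,0,-80,0,-1],
    [0,0,-120,0,-1],
    [0,0,-160,0,-1],
    [0,0,-160,0,-1],
  ],
)

```text
time_s: 7.65
eef_pos: [531.1, -154.4, 242.1]
tcp_rot: [[-0.974, 0.225, 0.015], [0.225, 0.974, -0.006], [-0.016, -0.003, -1.0]]
force: [0.9, 0.1, 1.3]
finger_gap: 1.0
```

Run:
```python
from h import *
from go import inc
inc(629,221,200)
ims=[]
for c,(x,y) in [("scene",(280,220)),("side",(290,160))]:
    b=grab_frame(c); ims.append(cv2.resize(b[y:y+100,x:x+100],None,fx=4,fy=4))
cv2.imwrite("pics/o6.png",np.hstack(ims))
```

```text
t 7.65 pos [ 531.1 -154.4  242.1] F [0.9 0.1 1.3] gap 1.0 inc [-10.3 387.9  41.1]
```

View pics/o6.png

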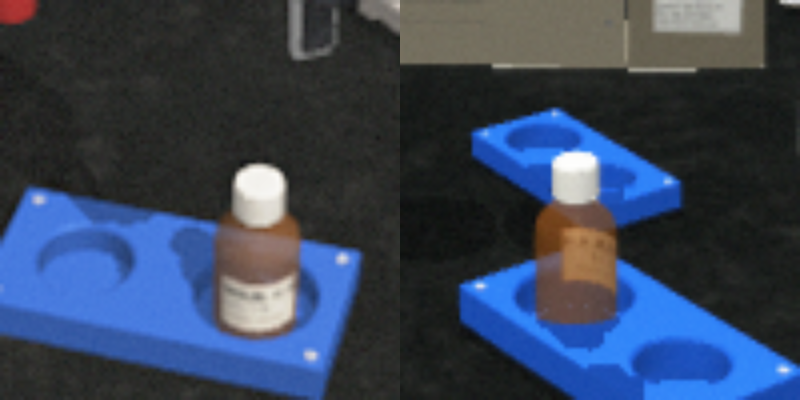

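The large bottle is standing upright in the wide well. On to the dropper bottle.

>>> arm_command(
  increments=[
    [-14,387,20,0,-1],
    [-14,387,20,0,-1],
    [-14,387,20,0,-1],
    [-14,387,20,0,-1],
    [-14,387,20,0,-1],
    [-14,387,20,0,-1],
    [-14,387,20,0,-1],
    [-14,387,20,0,-1],
    [-14,387,20,0,-1],
    [-14,387,20,0,-1],
  ],
)

```text
time_s: 8.58
eef_pos: [627.0, 226.8, 207.3]
tcp_rot: [[-0.976, 0.22, -0.005], [0.22, 0.976, 0.002], [0.006, 0.0, -1.0]]
force: [-0.9, -0.6, -1.3]
finger_gap: 0.999
```

>>> arm_command(
  increments=[
    [0,0,20,0,-1],
    [0,0,20,0,-1],
    [0,0,20,0,-1],
    [0,0,20,0,-1],
  ],
)

```text
time_s: 8.92
eef_pos: [627.3, 220.3, 190.6]
tcp_rot: [[-0.974, 0.226, -0.003], [0.226, 0.974, -0.001], [0.003, -0.002, -1.0]]
force: [-0.0, 0.5, -0.3]
finger_gap: 1.002
```

Run:
```python
from fit import *
from go import inc
inc(629,221,200)
im=grab_frame("wrist"); cv2.imwrite("pics/w7.png",im)
for r in silhouettes("wrist","dropper_bottle_mid"):
    if r["confidence"]>.3: print(r["confidence"],np.round(r["rect"]),fit(lambda x,y:bottle(x,y,prof["red"]),(629,221),[("wrist",r["region"].astype(np.float32))],(6,6)))
```

```text
t 8.92 pos [627.3 220.3 190.6] F [-0.   0.5 -0.3] gap 1.002 inc [-1.5  1.  -9.4]
0.98 [302. 203. 345. 254.] (array([628.74890024, 221.95514871]), np.float64(0.9011068940162659))
0.84 [222. 132. 274. 177.] (array([629., 221.]), np.float64(0.0))
```

View pics/w7.png

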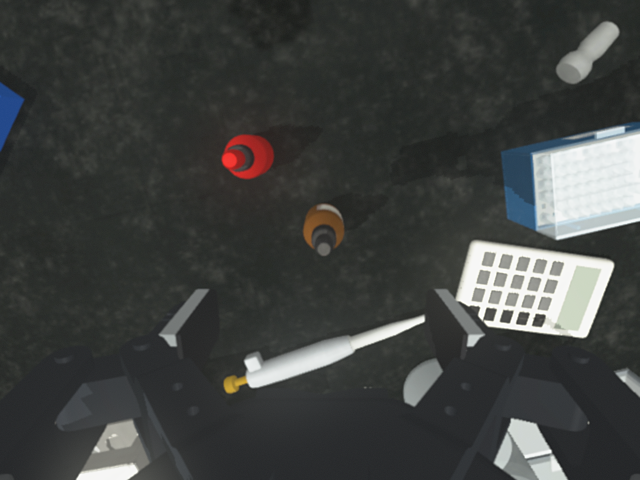

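>>> arm_command(
  increments=[
    [-1,2,40,0,-1],
    [-1,2,80,0,-1],
    [-1,2,110,0,-0.8],
    [-1,2,130,0,-0.6],
    [-1,2,140,0,-0.5],
    [-1,2,140,0,-0.5],
    [-1,2,140,0,-0.5],
  ],
)

```text
time_s: 9.6
eef_pos: [630.1, 222.5, 53.0]
tcp_rot: [[-0.974, 0.226, 0.001], [0.226, 0.974, 0.0], [-0.001, 0.001, -1.0]]
force: [1.0, 0.0, 1.1]
finger_gap: 0.749
```

Run:
```python
from h import *
from go import inc
inc(629,222,50)
im=grab_frame("wrist"); cv2.imwrite("pics/w8.png",im)
```

```text
t 9.6 pos [630.1 222.5  53. ] F [1.  0.  1.1] gap 0.749 inc [ 1.  -0.7  3. ]
```

View pics/w8.png

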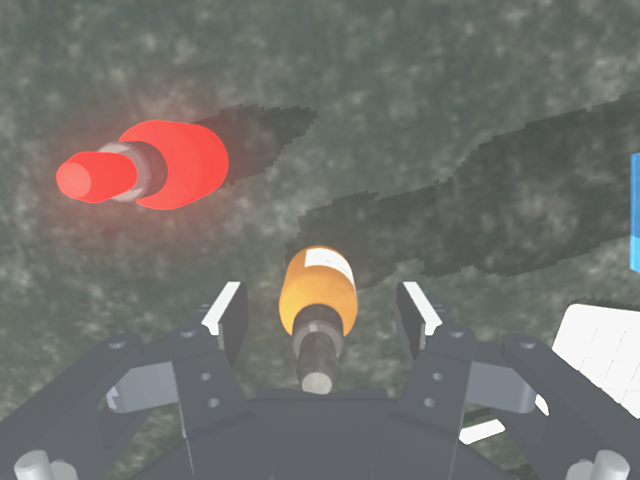

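>>> arm_command(
  increments=[
    [0,0,1,0,-0.2],
    [0,0,1,0,0.1],
    [0,0,1,0,0.4],
    [0,0,1,0,0.7],
    [0,0,1,0,0.8],
    [0,0,1,0,0.8],
    [0,0,1,0,0.8],
    [0,0,1,0,0.8],
    [0,0,1,0,0.8],
  ],
  newtons=25,
)

```text
time_s: 10.4
eef_pos: [631.0, 223.1, 53.3]
tcp_rot: [[-0.974, 0.225, 0.004], [0.225, 0.974, 0.001], [-0.004, 0.002, -1.0]]
force: [0.2, -0.6, 5.5]
finger_gap: 0.377
```

>>> arm_command(
  increments=[
    [0,0,-15,0,0.8],
    [0,0,-40,0,0.8],
    [0,0,-80,0,0.8],
    [0,0,-110,0,0.8],
    [0,0,-110,0,0.8],
    [0,0,-110,0,0.8],
  ],
)

```text
time_s: 10.9
eef_pos: [631.3, 223.4, 164.5]
tcp_rot: [[-0.974, 0.225, 0.006], [0.225, 0.974, 0.002], [-0.006, 0.003, -1.0]]
force: [0.3, 0.3, -1.6]
finger_gap: 0.38
```

Run:
```python
from h import *
from go import inc
inc(462,-77,150)
im=grab_frame("wrist"); cv2.imwrite("pics/w9.png",im)
```

```text
t 10.9 pos [631.3 223.4 164.5] F [ 0.3  0.3 -1.6] gap 0.38 inc [  97.6 -330.8   12.9]
```

View pics/w9.png

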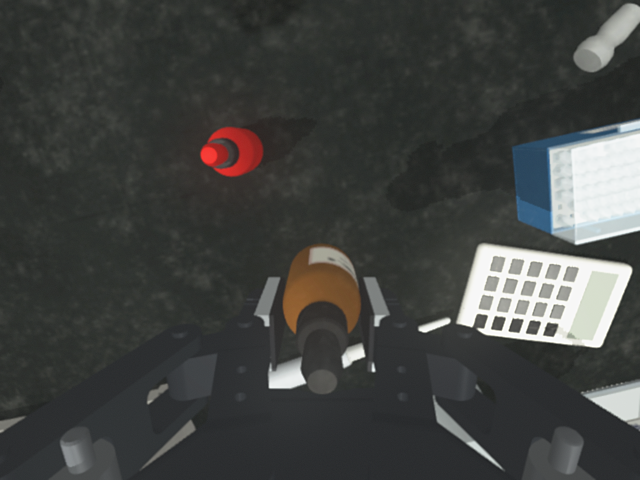

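>>> arm_command(
  increments=[
    [98,-331,0,0,0.8],
    [98,-331,0,0,0.8],
    [98,-331,0,0,0.8],
    [98,-331,0,0,0.8],
    [98,-331,0,0,0.8],
    [98,-331,0,0,0.8],
    [98,-331,0,0,0.8],
    [98,-331,0,0,0.8],
    [98,-331,0,0,0.8],
    [98,-331,0,0,0.8],
  ],
)

```text
time_s: 11.78
eef_pos: [456.5, -79.7, 158.3]
tcp_rot: [[-0.973, 0.23, -0.005], [0.23, 0.973, 0.001], [0.005, -0.001, -1.0]]
force: [-0.0, 0.5, -1.2]
finger_gap: 0.375
```

>>> arm_command(
  increments=[
    [0,0,20,0,0.8],
    [0,0,40,0,0.8],
    [0,0,40,0,0.8],
    [0,0,40,0,0.8],
  ],
)

```text
time_s: 12.12
eef_pos: [457.7, -76.2, 118.2]
tcp_rot: [[-0.975, 0.224, -0.006], [0.224, 0.975, 0.002], [0.006, 0.001, -1.0]]
force: [-0.6, -0.2, 0.1]
finger_gap: 0.38
```

Run:
```python
from h import *
from go import inc
inc(462,-77,60)
A=np.linspace(0,2*np.pi,73)
circ=lambda x,y,z,r:np.c_[x+r*np.cos(A),y+r*np.sin(A),0*A+z]
o=get_obs(); e=o["eef_pos"]; ims=[]
for c,(x,y) in [("scene",(260,210)),("side",(300,160))]:
    b=grab_frame(c); b=cv2.resize(b[y:y+100,x:x+100],None,fx=4,fy=4)
    for p in [circ(462.4,-76.6,24,27.5),circ(e[0]-1.5,e[1]-.5,e[2]-53.3,16.5)]:
        cv2.polylines(b,[((proj(c,p)+.5-[x,y])*4).astype(np.int32)],1,(0,255,0),1)
    ims.append(b)
cv2.imwrite("pics/o10.png",np.hstack(ims))
```

```text
t 12.12 pos [457.7 -76.2 118.2] F [-0.6 -0.2  0.1] gap 0.38 inc [-4.7  0.1 58.2]
```

View pics/o10.png

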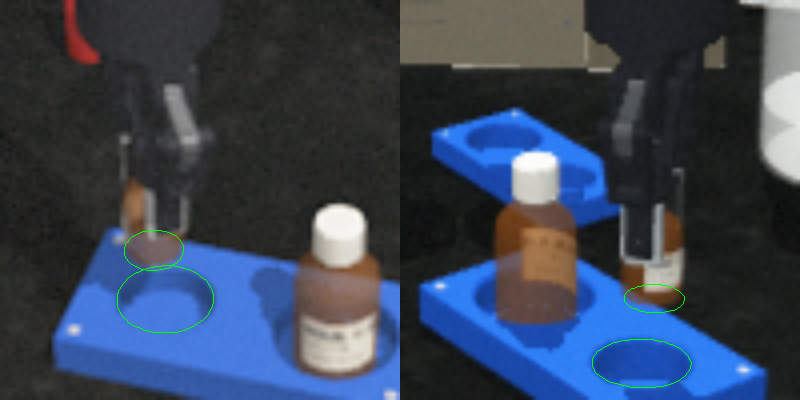

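>>> arm_command(
  increments=[
    [-6,1,0,0,0.8],
    [-6,1,20,0,0.8],
    [-6,1,38,0,0.8],
    [-6,1,48,0,0.8],
    [-6,1,52,0,0.8],
    [-6,1,53,0,0.8],
    [-6,1,53,0,0.8],
    [-6,1,53,0,0.8],
  ],
)

```text
time_s: 12.88
eef_pos: [466.6, -78.3, 69.0]
tcp_rot: [[-0.974, 0.225, 0.002], [0.225, 0.974, -0.001], [-0.002, -0.0, -1.0]]
force: [-0.1, -0.8, -0.5]
finger_gap: 0.381
```

Run:
```python
from h import *
from go import inc
inc(463.5,-76.5,57)
ims=[]
for c,(x,y) in [("scene",(260,210)),("side",(300,160))]:
    b=grab_frame(c); ims.append(cv2.resize(b[y:y+100,x:x+100],None,fx=4,fy=4))
cv2.imwrite("pics/o11.png",np.hstack(ims))
```

```text
t 12.88 pos [466.6 -78.3  69. ] F [-0.1 -0.8 -0.5] gap 0.381 inc [ 3.4  1.  12. ]
```

View pics/o11.png

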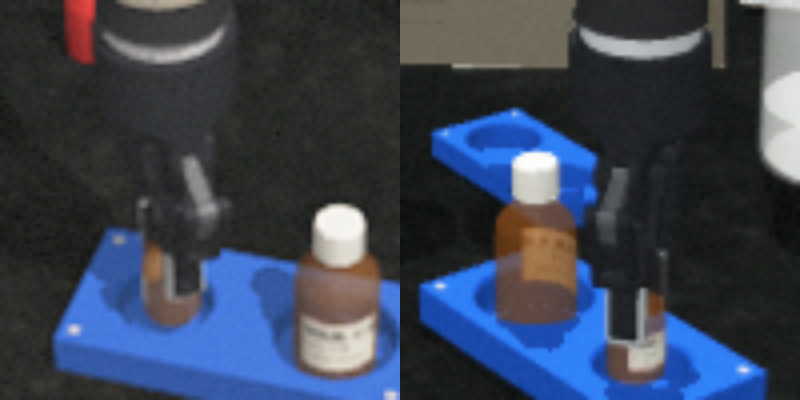

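>>> arm_command(
  increments=[
    [3,1,4,0,0.8],
    [3,1,7,0,0.8],
    [3,1,9,0,0.8],
    [3,1,10,0,0.8],
    [3,1,10,0,0.8],
    [3,1,10,0,0.8],
  ],
)

```text
time_s: 13.48
eef_pos: [462.9, -76.4, 57.8]
tcp_rot: [[-0.974, 0.225, -0.0], [0.225, 0.974, 0.0], [0.0, 0.0, -1.0]]
force: [-0.1, -0.9, -0.3]
finger_gap: 0.38
```

>>> arm_command(
  increments=[
    [0,0,1,0,0.8],
    [0,0,2,0,0.8],
    [0,0,2,0,0.8],
    [0,0,2,0,0.8],
  ],
)

```text
time_s: 13.82
eef_pos: [463.3, -76.5, 57.3]
tcp_rot: [[-0.974, 0.225, 0.001], [0.225, 0.974, -0.0], [-0.001, -0.0, -1.0]]
force: [-2.2, 1.0, 6.1]
finger_gap: 0.376
```

Contact at 57.3 mm, where expected. Releasing and retreating.

>>> arm_command(
  increments=[
    [0,0,1,0,0.3],
    [0,0,1,0,0.1],
    [0,0,1,0,-0.1],
    [0,0,0,0,-0.3],
    [0,0,0,0,-0.5],
    [0,0,0,0,-0.5],
    [0,0,0,0,-0.5],
  ],
)

```text
time_s: 14.4
eef_pos: [462.9, -76.3, 55.6]
tcp_rot: [[-0.974, 0.225, -0.0], [0.225, 0.974, 0.0], [0.0, 0.0, -1.0]]
force: [-0.1, -0.1, -0.3]
finger_gap: 0.75
```

>>> arm_command(
  increments=[
    [0,0,-15,0,-0.5],
    [0,0,-40,0,-0.5],
    [0,0,-80,0,-0.5],
    [0,0,-120,0,-0.5],
    [0,0,-160,0,-0.5],
    [0,0,-180,0,-0.5],
    [0,0,-180,0,-0.5],
  ],
)

```text
time_s: 14.98
eef_pos: [465.9, -77.3, 242.5]
tcp_rot: [[-0.974, 0.225, 0.011], [0.225, 0.974, -0.004], [-0.012, -0.001, -1.0]]
force: [0.4, 0.5, 0.8]
finger_gap: 0.75
```

Run:
```python
from h import *
from go import inc
inc(462,-77,60)
ims=[]
for c,(x,y) in [("scene",(180,160)),("side",(230,160))]:
    b=grab_frame(c); ims.append(cv2.resize(b[y:y+240,x:x+230],None,fx=1.7,fy=1.7))
cv2.imwrite("pics/o12.png",np.hstack(ims)); cv2.imwrite("pics/w12.png",grab_frame("wrist"))
```

```text
t 14.98 pos [465.9 -77.3 242.5] F [0.4 0.5 0.8] gap 0.75 inc [  6.   -0.4 182.5]
```

View pics/o12.png

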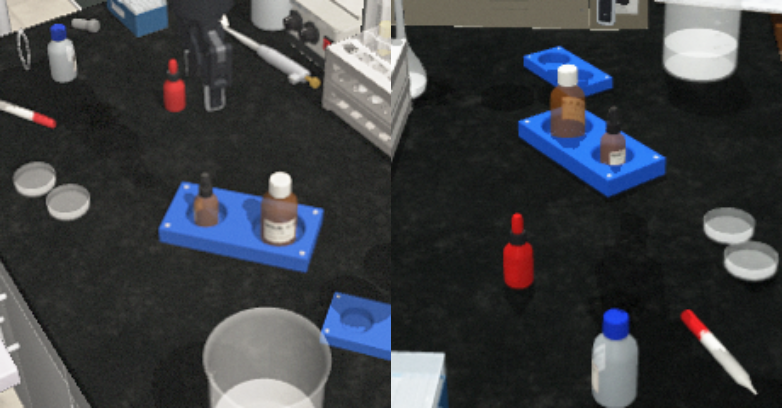

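View pics/w12.png

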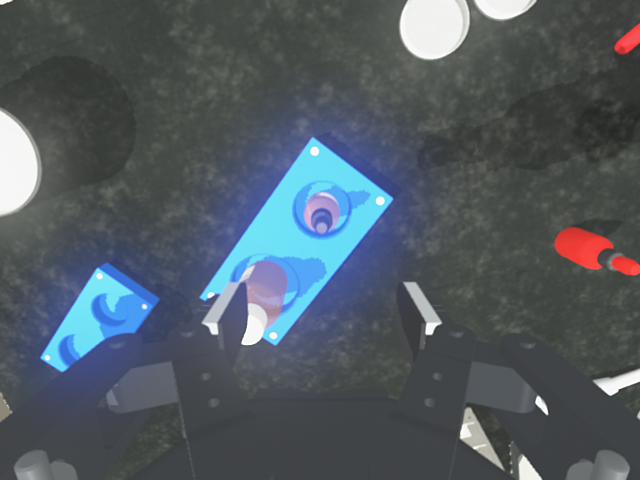

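Both bottles are upright in their wells, and the pale and red bottles are standing where they were. I'll let the arm settle and hand in.

>>> arm_command(
  increments=[
    [0,0,0,0,-0.5],
    [0,0,0,0,-0.5],
    [0,0,0,0,-0.5],
    [0,0,0,0,-0.5],
  ],
)

```text
time_s: 15.47
eef_pos: [462.4, -76.2, 234.6]
tcp_rot: [[-0.974, 0.225, -0.002], [0.225, 0.974, 0.001], [0.002, 0.0, -1.0]]
force: [0.2, 1.3, -0.1]
finger_gap: 0.749
```

```bash
python3 -c "
from bench import *
print(finish_job())"
```

```text
the job is handed in; nothing more can be done
None
```

Both brown bottles are in the larger blue block: the large white-capped one went into the wide well first, then the dropper bottle into the narrow well. I handed the job in at about 15.5 s of the 58 s allowed.

- **Seating:** each bottle met its well floor within about 0.2 mm of the expected height, at about 6 N. The last pictures from all three cameras show both standing upright inside their wells.
- **Other bottles:** the pale bottle with the blue cap and the red look-alike look upright and unmoved in the last pictures. I judged that by eye and did not measure their positions again.
- **Disagreement:** before the first grasp, the wrist camera put the large bottle about 5 mm from where the fixed cameras did. I used a point between the two, and corrected the remaining offset over the well before lowering. No check failed.

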